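Counter-hold the hidden terminal bolt while the nut driver runs

ROBOT

A 6-joint arm with a two-finger parallel gripper is mounted at the origin on a cart in front of the work surface, level with it; the furniture and walls round the work are solid. World frame = base frame: x ahead of the robot, y to its left, z up, the work surface at z = 0. Lengths are in m, angles in rad, forces in N, time in s.
With the tool pointing down it reaches from about 0.35 to 0.775 m from the base axis. Payload 5.5 kg.
Tool frame: the origin (TCP) lies between the finger pads, 19 mm behind the fingertips; this is the grasp point; z points along the fingers, y is the line along which they close (so a half turn about z gives the same grasp; the last joint's range is limited). The gripper opens to 85 mm and grips with 20 to 120 N. Pads are 22 mm wide; open, the fingers measure 114 mm over their backs; the gripper's body (76 mm by 85 mm) begins 54 mm behind the grasp point. The pads swing forward as they close: fully open they stand 13 mm farther back than shut.
Start: joints at [-1.309, 0.313, 0.046, 1.304, 0, 1.431], TCP at [0.225, -0.529, 0.25] pointing down, gripper open.
Joint ranges: [-2.76, 2.76], [-0.86, 1.69], [-1.03, 1.26], [-2.2, 2.34], [-1.47, 1.5], [-3.14, 3.14]. Speed limits (rad/s): [2.57, 2.57, 3.14, 3.14, 3.14, 3.14].

INTERFACE

Orientations are given as a unit quaternion [w, x, y, z].
In Python, from workcell import status, optics, hand_in gives the robot as it stands.
- The arm moves only by the shell command python3 -m handwheel 'ROWS' [FORCE]. ROWS is a JSON object whose one key "deltas" holds a list of rows, each a list of 5 numbers: the opening, from -1 (shut) to 1 (fully open), then the shift along the tool's x, y, z in units of 40 mm (1.0 is 40 mm), then the turn about the tool's z in units of 10 degrees (1.0 is 10 degrees). In form: {"deltas": [[jaw, x, y, z, roll], ...]}. A call has 1 to 20 rows; each row shifts and turns the commanded pose from where the row before left it, along the tool's axes as they then stand; what a row does not reach is not made up. A row lasts 1/8 s, in which the tool goes at most 62.5 mm and 10.7 degrees, less where a joint would pass 70% of its speed; a pose out of reach is approached as far as the arm can. A call is refused whole if a number of a shift passes 1 or a number of a turn 1, either way. A call with a gripper value outside its range is refused whole. The fingers move at their own pace and stop on an object; FORCE is the grip in N (left out, the last holds). Time passes only in rows, so rows that do not move let the fingers close. It gives the time, the measured TCP pose, the force, the opening and the grip force at its end, in the units of the state.
- status.get_state(): the state, without advancing time (a new reading comes with each control period).
- optics.read_camera(name): name is "side" or "top" or "wrist"; returns a dict with "frame" (420x560x3 uint8, red, green, blue), "depth" (420x560 float32, m along the optical axis (not along the pixel's ray), 0 where there is no reading), "vfov" (degrees; the focal length in pixels is half the picture's height over the tangent of half this angle, whatever the lens; pixels are square), "cx", "cy" (the principal point, pixels), "origin" and "attitude" of the camera in the world. Camera axes: x right, y down, z forward; pixel columns grow to the right and rows downward; lengths in m; the calibration is good to about 2 mm. The wrist camera is an equidistant fisheye: a pixel r from the principal point sees the ray r / f radians off the axis. A picture is of the moment at which its call begins.
- hand_in(): hands the job in; it is judged then, once.
The state is a dict: "clock": time; "joint_pos": joint angles; "qvel": joint speeds; "tau": joint torques, N m; "tcp_pos": TCP position; "orientation": TCP orientation; "wrist_force": force on the tool from outside, world axes, zero at the start; "ft_torque": the same for the moment, N m; "finger_gap": finger opening in m; "grip_force": force on a finger pad.
Only numpy, scipy, OpenCV 4.12 (cv2) and the standard library are available. Lean on these libraries where they do the work, as an engineer would, in place of code of your own. Each camera call takes 0.05 s, during which the arm holds its last target. There are 200 camera calls.

TASK

The electric nut driver is running, but the terminal bolt just turns round with its nut because nobody is holding the head behind the bracket. First clear the two things left lying across the gap behind the bracket: lay the red screwdriver in the black tool tray and the copper link in the blue parts box. Then reach down into the gap, grip the bolt's hex head between the fingers so that it stops turning, and finish while still holding it fast there, so that the nut can tighten.

Things in the scene. Friction and masses are not known exactly. Their poses are not given: they have to be found in the camera images.
- rectifier: Fixed unit, x -184 to +130 mm, y -85 to +85; origin on the bench under the middle of the grey bracket. x runs from the nut driver through the bracket to the black heat sink, within 0.35 rad of straight away from the robot; y along the bracket; z up. Bracket upright: x -3 to +3, y -75 to +75, top z = 96 mm, with a lip folded to the front (x -25). Nothing of the unit is higher than 96 mm
- bolt_head: Steel hex head of the M12 bolt behind the bracket, 19 mm across flats, 22 across corners, 8 thick along x, yellow mark on its end; origin at its centre, fixed at x = 15.5, y = 0, z = 70 mm of the unit. Its x is the bolt's axis, away from the bracket; flats face its +y and -y and every 60 degrees round. A thinner white sleeve parts it from the bracket by 8.5 mm; 35 mm are free behind it
- red_screwdriver: Loose precision screwdriver, 160 mm, handle 15 mm thick and 80 mm long, 35 g; origin on its underside; handle from y = -6 to +74 mm, thin blade towards -y, z up. At the start it lies across the gap with its handle on bracket and fins, at the unit's y = +40 to +50 mm, blade over the heat sink, handle axis about 103 mm above the bench
- copper_link: Loose flat copper link 90 x 20 x 5 mm (x, y, z), two 10 mm holes near its ends, about 70 g; origin at the centre of its underside. At the start it lies flat across the gap on bracket and fins, its long side along the unit's x, at the unit's y = -50 to -40 mm, underside at z = 96 mm, its middle over the gap
- tool_tray: Fixed black shallow tray, 215 x 100 mm (x, y), walls 4 mm thick and 11 mm high, floor 3 mm above the bench; origin at the centre of its underside on the bench. It stands on the left or the right of the unit
- parts_box: Fixed blue open box, 150 x 110 mm (x, y), rim 32 mm high, walls 3 mm (inside 144 x 104 mm), floor 6 mm above the bench; origin at the centre of its underside on the bench. It stands on the other side of the unit
- handle_mid (a point): Middle of the red handle, on its axis: 34 mm along the screwdriver's own y, 7.5 mm up
- blade_tip (a point): Tip of the screwdriver's blade, 120 mm from the handle's middle along the screwdriver's -y; the whole tool reaches from here to 40 mm beyond the handle's middle
- gap_mouth (a point): Middle of the gap's mouth, level with the tops of bracket and fins, 96 mm above the bench, 29 mm behind the bracket's middle plane; axes as the unit's. The gap is 51 mm wide (x), 150 mm long (y), open above and at both ends, its floor 90 mm down. Behind it stand the heat sink's fins: 3 mm plates along y, 9.5 mm apart
- nut_driver (a point): Middle of the electric nut driver: black body with orange ring, 40 mm thick, in a fixed stand in front of the bracket, along the unit's x at the bolt's height (70 mm); highest 93 mm. Nothing to do here. It drags nut and bolt round without end, about 0.5 rad/s while the bolt is free, with a steady 0.06 N m that a grip of 20 N on the head resists; closing fingers may turn the head to its flats

How it is judged:
On the way, in this order (a step that is already met when the one before it is completed fails the run):
1. the screwdriver lies in the tool tray and the copper link in the parts box, both let go (x of handle_mid in the frame of tool_tray between -0.1 and 0.1 m and y of handle_mid in the frame of tool_tray between -0.046 and 0.046 m and z of handle_mid in the frame of tool_tray below 0.025 m and x of blade_tip in the frame of tool_tray between -0.107 and 0.107 m and y of blade_tip in the frame of tool_tray between -0.05 and 0.05 m and z of blade_tip in the frame of tool_tray below 0.03 m and x of copper_link in the frame of parts_box between -0.068 and 0.068 m and y of copper_link in the frame of parts_box between -0.05 and 0.05 m and z of copper_link in the frame of parts_box below 0.02 m and angle between the z axis of copper_link and the z axis of parts_box, either way round below 0.3 rad and linear speed of each of red_screwdriver, copper_link below 0.03 m/s and contact force between the fingers and red_screwdriver below 0.1 N and contact force between the fingers and copper_link below 0.1 N), for 0.2 s.
2. the bolt's head is gripped and kept from turning for a second (contact force between the fingers and bolt_head above 4 N and distance between the grasp point and bolt_head below 0.025 m and angular speed of bolt_head below 0.03 rad/s), for 1 s.
At the end, for the whole second after the job is handed in: Screwdriver wholly inside the tray's walls, lying on its floor; link flat (0.3 rad) on the box's floor; both at rest. Bolt head between the fingers (TCP within 25 mm of its centre, over 4 N) and not turning (under 0.03 rad/s) against the running driver (all of step 2 and x of handle_mid in the frame of tool_tray between -0.1 and 0.1 m and y of handle_mid in the frame of tool_tray between -0.046 and 0.046 m and z of handle_mid in the frame of tool_tray below 0.025 m and x of blade_tip in the frame of tool_tray between -0.107 and 0.107 m and y of blade_tip in the frame of tool_tray between -0.05 and 0.05 m and z of blade_tip in the frame of tool_tray below 0.03 m and x of copper_link in the frame of parts_box between -0.068 and 0.068 m and y of copper_link in the frame of parts_box between -0.05 and 0.05 m and z of copper_link in the frame of parts_box below 0.02 m and angle between the z axis of copper_link and the z axis of parts_box, either way round below 0.3 rad and linear speed of each of red_screwdriver, copper_link below 0.03 m/s); the arm keeps its last pose, push and grip.
It also fails if it takes over 70 s, if anything falls off the work surface, if the arm or the gripper's body presses on something with over 40 N, if the wrist force passes 120 N, or if a joint passes its speed limit or range.

## Working session

There is one attempt and no reset: what is moved stays moved. The work goes in short steps, Python scripts to look and compute and a shell command to move; the robot and the scene stay as the last step left them, time stands still between calls to the robot, and variables do not carry over. Pictures are saved under pics/ and viewed, at most 10 in all, crops included, and the job is handed in when it is done.

```bash
mkdir -p pics; cat > h.py <<'E'
import numpy as np, cv2
from scipy.spatial.transform import Rotation as R
from workcell import status, optics
def rot(q): return R.from_quat([q[1],q[2],q[3],q[0]]).as_matrix()
def cam(n):
    c=optics.read_camera(n); c['f']=c['frame'].shape[0]/2/np.tan(np.radians(c['vfov'])/2)
    a=np.array(c['attitude'],float); c['R']=a if a.shape==(3,3) else rot(a); c['o']=np.array(c['origin']); c['n']=n; return c
def ray(c,u,v):
    x=(np.asarray(u,float)-c['cx'])/c['f']; y=(np.asarray(v,float)-c['cy'])/c['f']
    if c['n']=='wrist':
        r=np.hypot(x,y)+1e-9; d=np.stack([np.sin(r)*x/r,np.sin(r)*y/r,np.cos(r)],-1)
    else: d=np.stack([x,y,np.ones_like(x)],-1)
    return d@c['R'].T
def plane(c,u,v,z):
    d=ray(c,u,v); return c['o']+d*((z-c['o'][2])/d[...,2])[...,None]
def cloud(c):
    v,u=np.mgrid[:c['frame'].shape[0],:c['frame'].shape[1]]; d=ray(c,u,v)
    zc=d@c['R'][:,2]; return c['o']+d/zc[...,None]*c['depth'][...,None]
def save(c,name): cv2.imwrite('pics/'+name,c['frame'][:,:,::-1])
E
python3 - <<'E'
from h import *
for n in('top','side'):
    c=cam(n); save(c,n+'0.png'); print(n,c['o'],c['R'].round(3).tolist(),c['f'],c['cx'],c['cy'])
s=status.get_state(); print(s)
E
```

```text
top [0.42844012 0.09482506 1.17762261] [[0.002, -0.992, 0.125], [-0.999, -0.006, -0.036], [0.036, -0.125, -0.992]] 460.1887601200004 282.73753285573514 208.0767101832799
side [0.48265287 1.14929429 0.50520337] [[-0.998, -0.004, 0.068], [-0.065, 0.355, -0.933], [-0.02, -0.935, -0.354]] 511.7181653441677 280.31103840488873 208.8408257445202
{'clock': 0.1, 'joint_pos': array([-1.30859638e+00,  3.13926719e-01,  4.51177032e-02,  1.30361641e+00,
        4.90783472e-06,  1.43117831e+00]), 'qvel': array([-0.0013438 , -0.0001104 ,  0.00289934, -0.00015626, -0.0012473 ,
       -0.00055715]), 'tau': array([ 1.78233095e-03, -4.81725705e+01,  2.99244368e+01,  1.27271455e-02,
       -1.82792010e-04,  6.18463275e-06]), 'tcp_pos': array([ 0.22475107, -0.52880023,  0.24920749]), 'orientation': array([-8.13167864e-04,  9.79885261e-01,  1.99560047e-01, -4.74438127e-05]), 'wrist_force': array([-0.08219168, -0.13628379,  0.27124074]), 'ft_torque': array([-0.04283485, -0.04370648, -0.00507533]), 'grip_force': 0.0, 'finger_gap': 0.08536524242405337}
```

View pics/top0.png

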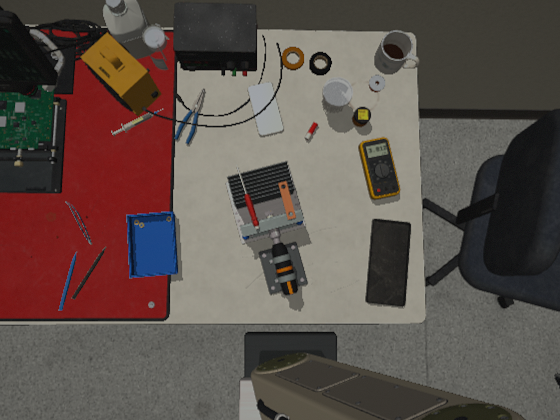

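View pics/side0.png

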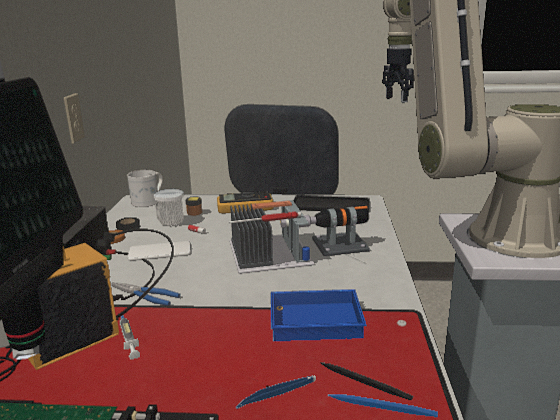

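The top view shows the blue box at (152,245), the black tray at (388,262), the red handle at (248,210) and the copper link at (287,200). The side view shows the handle at (285,217) and the box at (317,313). Next I'll measure these points.

```bash
python3 - <<'E'
from h import *
T=cam('top'); S=cam('side')
def mask(c,lo,hi,box):
    m=cv2.inRange(cv2.cvtColor(c['frame'],cv2.COLOR_RGB2HSV),lo,hi); k=np.zeros_like(m); a,b,d,e=box; k[b:e,a:d]=m[b:e,a:d]
    n,l,st,_=cv2.connectedComponentsWithStats(k); return (l==1+np.argmax(st[1:,4]))
def rep(name,c,m,z):
    P=cloud(c)[m&(c['depth']>0)]; v,u=np.nonzero(m); Q=plane(c,u,v,z)
    (x,y),(w,h),a=cv2.minAreaRect((Q[:,:2]*1000).astype(np.float32))
    print(name,c['n'],m.sum(),'depth med',np.median(P,0).round(4),'z10/90',np.percentile(P[:,2],[10,90]).round(4),'| rect mm',round(x,1),round(y,1),round(w,1),round(h,1),round(a,1))
    return Q
red=mask(T,(0,150,80),(6,255,255),(225,160,320,240)); rep('red',T,red,.103)
red2=mask(S,(0,150,80),(6,255,255),(255,205,310,230)); rep('red',S,red2,.103)
cu=mask(T,(6,80,80),(18,255,255),(270,170,310,230)); rep('cu',T,cu,.101)
cu2=mask(S,(6,80,80),(18,255,255),(230,195,300,220)); rep('cu',S,cu2,.101)
bl=mask(T,(100,120,50),(125,255,255),(110,190,190,300)); rep('box',T,bl,.032)
bl2=mask(S,(100,120,50),(125,255,255),(250,270,380,350)); rep('box',S,bl2,.032)
tr=mask(T,(0,0,0),(180,255,75),(355,210,425,315)); rep('tray',T,tr,.011)
# two view crossing red and cu centroids
def cross(m1,m2,e1=None):
    p=[]
    v,u=np.nonzero(m1); d1=ray(T,u.mean(),v.mean()); v,u=np.nonzero(m2); d2=ray(S,u.mean(),v.mean())
    t=np.linalg.lstsq(np.c_[d1,-d2],S['o']-T['o'],rcond=None)[0]; a=T['o']+t[0]*d1; b=S['o']+t[1]*d2; return ((a+b)/2).round(4),np.linalg.norm(a-b).round(4)
print('cross red',cross(red,red2),'cu',cross(cu,cu2))
# unit orientation: points at z 85..98 in unit neighbourhood
P=cloud(T); ok=(abs(P[...,2]-.096)<.006)&(T['depth']>0); ok[:150]=0;ok[250:]=0;ok[:,:220]=0;ok[:,310:]=0
ok&=~cv2.dilate((red|cu).astype(np.uint8),np.ones((5,5))).astype(bool)
v,u=np.nonzero(ok); Q=plane(T,u,v,.096); print('unit top rect',cv2.minAreaRect((Q[:,:2]*1000).astype(np.float32)),len(u))
z=cv2.resize(T['frame'][150:300,215:315],None,fx=6,fy=4*1.0) if 0 else cv2.resize(T['frame'][155:255,215:315],None,fx=6,fy=6,interpolation=cv2.INTER_CUBIC)
o=cv2.resize((ok*255).astype(np.uint8)[155:255,215:315],None,fx=2,fy=2); z[:200,400:]=o[...,None]
cv2.imwrite('pics/crop0.png',z[:,:,::-1])
E
```

```text
red top 163 depth med [0.5607 0.1308 0.1083] z10/90 [0.1046 0.1109] | rect mm 560.5 131.7 77.8 12.6 18.8
red side 155 depth med [0.558  0.1363 0.1046] z10/90 [0.1005 0.108 ] | rect mm 558.4 131.8 77.4 28.2 18.0
cu top 322 depth med [0.5856 0.0463 0.1013] z10/90 [0.0971 0.1039] | rect mm 583.9 46.9 92.0 21.2 14.7
cu side 358 depth med [0.6134 0.0414 0.0965] z10/90 [0.0126 0.1013] | rect mm 607.7 59.9 141.6 65.7 0.7
box top 2794 depth med [0.4805 0.3797 0.0072] z10/90 [0.0039 0.0314] | rect mm 482.4 376.5 154.9 117.0 5.2
box side 4327 depth med [0.4799 0.3703 0.0117] z10/90 [0.0055 0.0312] | rect mm 479.4 398.9 154.6 150.0 5.2
tray top 3326 depth med [ 0.4368 -0.2171  0.0038] z10/90 [0.0008 0.0087] | rect mm 439.3 -215.7 100.9 214.6 83.9
cross red (array([0.56  , 0.1312, 0.1025]), np.float64(0.0017)) cu (array([0.5966, 0.0475, 0.0962]), np.float64(0.0227))
unit top rect ((569.43994140625, 93.35501098632812), (209.2161407470703, 149.43582153320312), 15.152007102966309) 1278
```

View pics/crop0.png

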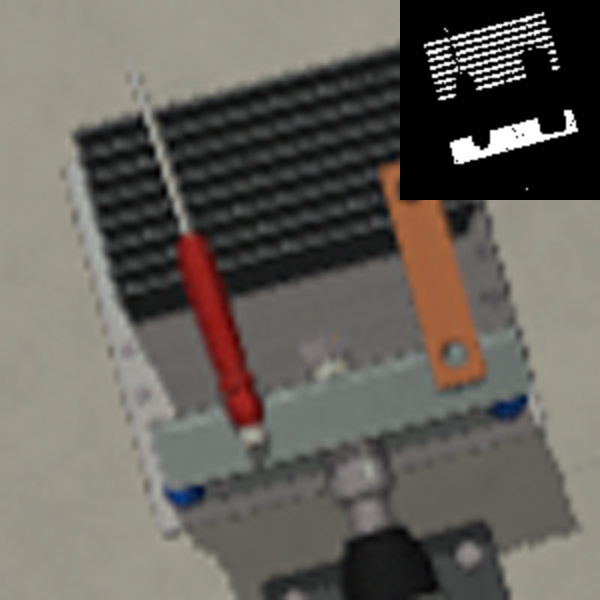

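```bash
python3 -m handwheel '{"deltas": [[1,0.88,-0.68,0,0],[1,0.88,-0.68,0,0],[1,0.88,-0.68,0,0],[1,0.88,-0.68,0,0],[1,0.88,-0.68,0,0],[1,0.88,-0.68,0,0],[1,0.88,-0.68,0,0],[1,0.88,-0.68,0,0],[1,0.88,-0.68,0,0],[1,0.88,-0.68,0,0],[1,0.88,-0.68,0,0],[1,0.88,-0.68,0,0],[1,0.88,-0.68,0,0],[1,0.88,-0.68,0,0],[1,0.88,-0.68,0,0],[1,0.88,-0.68,0,0],[1,0,0,0,0.78],[1,0,0,0,0]]}'
cat >> h.py <<'E'
def to(x,y,z,head_deg,s=None):
    s=s or status.get_state(); p=s['tcp_pos']; A=rot(s['orientation']); d=A.T@(np.array([x,y,z])-p)*1000/40
    hd=np.degrees(np.arctan2(A[1,0],A[0,0])); print('tcp',p.round(4),'head',hd.round(2),'shift units',d.round(3),'roll units',round((hd-head_deg)/10,3))
E
python3 - <<'E'
from h import *
W=cam('wrist'); save(W,'w1.png'); print(W['o'],W['R'].round(3).tolist(),W['f'],W['cx'],W['cy']); to(.56,.131,.2,18.8)
E
```

```text
clock: 2.45
tcp_pos: [0.5729, 0.0921, 0.2494]
orientation: [0.0, 0.991, 0.134, -0.001]
wrist_force: [0.1, 0.2, -0.7]
finger_gap: 0.0852
grip_force: 0.0
[0.63891147 0.11029464 0.3732143 ] [[0.266, -0.929, -0.256], [-0.964, -0.256, -0.07], [-0.0, 0.266, -0.964]] 325.19226210127806 275.1500022078329 207.01962930926143
tcp [0.5728 0.0917 0.2496] head 15.38 shift units [-0.047 -1.033  1.24 ] roll units -0.342
```

View pics/w1.png

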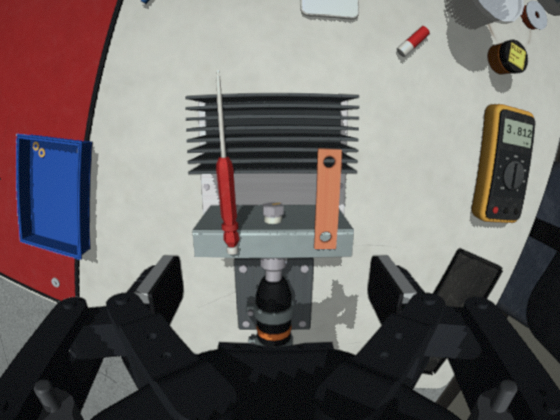

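The wrist view shows the handle at (227,203), the link at (328,200), the bolt head at (273,211), and the lip spanning (200–350, 206–250).

```bash
python3 - <<'E'
from h import *
W=cam('wrist'); T=cam('top')
hsv=cv2.cvtColor(W['frame'],cv2.COLOR_RGB2HSV)
P=cloud(W)
def m(lo,hi,b):
    k=cv2.inRange(hsv,lo,hi); o=np.zeros_like(k); o[b[1]:b[3],b[0]:b[2]]=k[b[1]:b[3],b[0]:b[2]]
    n,l,st,_=cv2.connectedComponentsWithStats(o); return l==1+np.argmax(st[1:,4])
def rect(n,k,z):
    v,u=np.nonzero(k); Q=plane(W,u,v,z); print(n,np.round(np.hstack([np.ravel(t) for t in cv2.minAreaRect((Q[:,:2]*1000).astype(np.float32))]),1),'z',np.percentile(P[k][:,2],[10,50,90]).round(4)); return Q
red=m((0,150,60),(6,255,255),(200,140,250,256)); cu=m((4,80,60),(18,255,255),(305,140,350,260)); 
rect('red',red,.103); rect('cu',cu,.101)
blue=m((100,120,40),(125,255,255),(5,120,100,270)); rect('box',blue,.032)
# two-view: handle & link centroids wrist x top
Tc={'red':((0,150,80),(6,255,255)),'cu':((6,80,80),(18,255,255))}
th=cv2.cvtColor(T['frame'],cv2.COLOR_RGB2HSV)
for n,k in(('red',red),('cu',cu)):
    v,u=np.nonzero(k); d1=ray(W,u.mean(),v.mean())
    kt=cv2.inRange(th,*Tc[n]); print(n,'top px left after move',kt[160:240,225:310].sum()//255)
# bracket lip top: points z .09-.1 , between rows
rows,cols=np.indices(P.shape[:2])
k=(abs(P[...,2]-.096)<.005)&(rows>195)&(rows<262)&(cols>180)&(cols<365)&~cv2.dilate((red|cu).astype(np.uint8),np.ones((9,9))).astype(bool)
rect('lip',k,.096)
k2=(abs(P[...,2]-.096)<.008)&(rows>85)&(rows<190)&(cols>180)&(cols<365)&~cv2.dilate((red|cu).astype(np.uint8),np.ones((9,9))).astype(bool)
rect('fins',k2,.096)
# bolt head
h=(rows>200)&(rows<225)&(cols>258)&(cols<290)&(P[...,2]>.066)&(P[...,2]<.088); print('head',h.sum(),P[h].mean(0).round(4),P[h].min(0).round(4),P[h].max(0).round(4))
crop=cv2.resize(W['frame'][185:265,220:325],None,fx=6,fy=6,interpolation=cv2.INTER_CUBIC); 
cv2.imwrite('pics/head.png',crop[:,:,::-1])
E
```

```text
red [559.8 131.5  79.5  14.   18.5] z [0.1048 0.108  0.1093]
cu [584.7  47.9  90.6  21.9  15.2] z [0.0996 0.1008 0.1017]
box [483.6 370.3 158.7 129.7   5.3] z [0.0052 0.0068 0.0314]
red top px left after move 0
cu top px left after move 0
lip [532.1  83.3  30.  149.4  15.9] z [0.0948 0.0958 0.0967]
fins [629.8 110.6  75.4 149.9  14.8] z [0.0935 0.0958 0.0969]
head 466 [0.5519 0.088  0.0762] [0.5402 0.0707 0.066 ] [0.5623 0.0997 0.0829]
```

```bash
python3 -m handwheel '{"deltas": [[0,0,-0.52,0,0],[0,-0.055,-0.52,0,0],[0,0,0,0,-0.31],[0,0,0,0.8,0],[0,0,0,0.8,0],[0,0,0,0.8,0],[0,0,0,0.6,0],[0,0,0,0.4,0],[0,0,0,0,0]]}' 40
python3 - <<'E'
from h import *
to(.5598,.1315,.112,18.5)
E
```

```text
clock: 3.72
tcp_pos: [0.5589, 0.1317, 0.1131]
orientation: [-0.0, 0.987, 0.16, -0.001]
wrist_force: [0.0, 0.0, -0.4]
finger_gap: 0.0427
grip_force: 0.0
tcp [0.5589 0.1317 0.1131] head 18.37 shift units [0.021 0.011 0.027] roll units -0.013
```

```bash
python3 -m handwheel '{"deltas": [[-1,0,0,0,0],[-1,0,0,0,0],[-1,0,0,0,0],[-1,0,0,0,0],[-1,0,0,0,0],[-1,0,0,-0.5,0],[-1,0,0,-0.6,0],[-1,0,0,-0.7,0],[-1,0,0,-0.7,0],[-1,0,0,0,0]]}' 40
python3 - <<'E'
from h import *
W=cam('wrist'); save(W,'w2.png'); to(.399,-.212,.15,-6.1)
T=cam('top');m=cv2.inRange(cv2.cvtColor(T['frame'],cv2.COLOR_RGB2HSV),(0,0,0),(180,255,75));k=np.zeros_like(m);k[210:315,355:425]=m[210:315,355:425]
v,u=np.nonzero(k);print(cv2.minAreaRect((plane(T,u,v,.011)[:,:2]*1000).astype(np.float32)))
E
```

```text
clock: 4.97
tcp_pos: [0.5614, 0.1311, 0.2163]
orientation: [0.0, 0.987, 0.159, 0.002]
wrist_force: [-0.5, -0.1, -0.8]
finger_gap: 0.0124
grip_force: 39.3
tcp [0.5606 0.1311 0.2146] head 18.31 shift units [-6.532  6.872  1.606] roll units 2.441
((451.9914245605469, -238.0179901123047), (142.64991760253906, 244.59152221679688), 83.9262466430664)
```

View pics/w2.png

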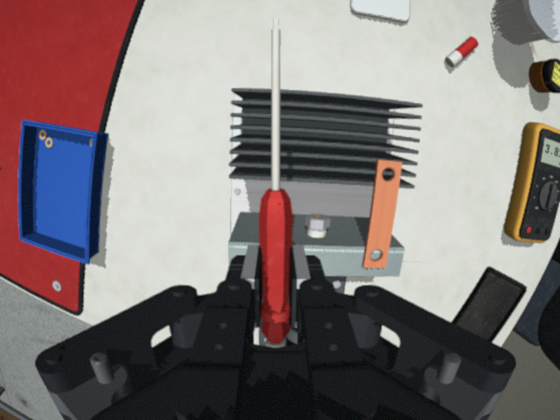

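The screwdriver is held straight along the fingers' centre line, with its blade tip at (275,20). Next I'll carry it to the tray.

```bash
python3 -m handwheel '{"deltas": [[-1,-0.65,0.68,0,0],[-1,-0.65,0.68,0,0],[-1,-0.65,0.68,0,0],[-1,-0.65,0.68,0,0],[-1,-0.65,0.68,0,0],[-1,-0.65,0.68,0,0],[-1,-0.65,0.68,0,0],[-1,-0.65,0.68,0,0],[-1,-0.65,0.68,0,0],[-1,-0.65,0.68,0,0],[-1,0,0,0,0.8],[-1,0,0,0,0.8],[-1,0,0,0,0.8],[-1,0,0,0,0],[-1,0,0,0,0]]}'
python3 - <<'E'
from h import *
W=cam('wrist'); save(W,'w3.png'); to(.399,-.212,.032,-6.1)
k=cv2.inRange(cv2.cvtColor(W['frame'],cv2.COLOR_RGB2HSV),(0,150,60),(6,255,255)); P=cloud(W)
q=(k>0)&(W['depth']>0)&(np.linalg.norm(P-status.get_state()['tcp_pos'],axis=2)<.07); print(P[q].mean(0))
pts=P[q]; A=np.c_[pts[:,:2],np.ones(len(pts))]
(x,y),(w,h),a=cv2.minAreaRect((pts[:,:2]*1000).astype(np.float32)); print(x,y,w,h,a)
d=pts[:,0]; print('z slope',np.polyfit(d,pts[:,2],1))
E
```

```text
clock: 6.95
tcp_pos: [0.3983, -0.2085, 0.2132]
orientation: [-0.0, 0.999, -0.048, -0.001]
wrist_force: [0.0, 0.7, 0.2]
finger_gap: 0.0121
grip_force: 39.3
tcp [ 0.3984 -0.2086  0.2134] head -5.57 shift units [0.028 0.086 4.536] roll units 0.053
[ 0.40358741 -0.20852158  0.20504529]
397.6288146972656 -207.95147705078125 14.436440467834473 78.98834228515625 84.50914764404297
z slope [-0.00655922  0.20769251]
```

View pics/w3.png

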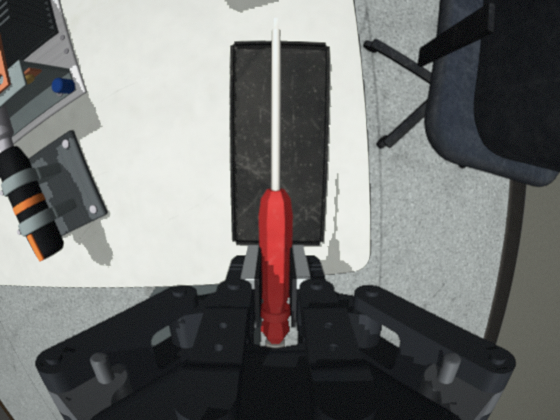

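The handle hangs level. The tray's corners are at about (231,43), (328,48), (235,243) and (322,245).

```bash
python3 - <<'E'
from h import *
W=cam('wrist'); m=cv2.inRange(W['frame'],(0,0,0),(75,75,75)); k=np.zeros_like(m); k[35:250,222:338]=m[35:250,222:338]; k[185:,250:302]=0
k=cv2.morphologyEx(k,cv2.MORPH_OPEN,np.ones((3,3)))
v,u=np.nonzero(k); Q=plane(W,u,v,.011); print(cv2.minAreaRect((Q[:,:2]*1000).astype(np.float32)))
print((plane(W,[231,328,235,322],[43,48,243,245],.011)*1000).round(1)); P=cloud(W)[k>0]; print(np.percentile(P[:,2],[5,50,95]))
E
```

```text
((440.25592041015625, -215.6097412109375), (97.6905517578125, 211.68544006347656), 83.98974609375)
[[ 549.6 -178.5   11. ]
 [ 535.4 -274.1   11. ]
 [ 340.9 -158.7   11. ]
 [ 329.4 -252.5   11. ]]
[0.0017601  0.00307061 0.01056534]
```

```bash
python3 -m handwheel '{"deltas": [[-1,0.05,0.08,1,0],[-1,0,0,1,0],[-1,0,0,1,0],[-1,0,0,0.9,0],[-1,0,0,0.5,0],[-1,0,0,0.25,0],[-1,0,0,0,0],[-1,0,0,0,0],[-0.4,0,0,0,0],[-0.4,0,0,0,0],[-0.4,0,0,0,0],[-0.4,0,0,-0.3,0],[-0.4,0,0,-0.8,0],[-0.4,0,0,-1,0],[-0.4,0,0,-1,0],[-0.4,0,0,-1,0],[-0.4,0,0,0,0]]}'
python3 - <<'E'
from h import *
for n in('wrist','top'):
    W=cam(n)
    if n=='wrist': save(W,'w4.png')
    k=cv2.inRange(cv2.cvtColor(W['frame'],cv2.COLOR_RGB2HSV),(0,150,60),(6,255,255)); P=cloud(W)
    q=(k>0)&(W['depth']>0)&(np.linalg.norm(P-[.4,-.21,.01],axis=2)<.08); v,u=np.nonzero(q)
    if len(u): print(n,len(u),P[q].mean(0),cv2.minAreaRect((plane(W,u,v,.0105)[:,:2]*1000).astype(np.float32)))
to(.5847,.0479,.20,15.2)
E
```

```text
clock: 9.18
tcp_pos: [0.4021, -0.2136, 0.196]
orientation: [0.002, 0.999, -0.049, 0.003]
wrist_force: [0.6, -0.4, 1.0]
finger_gap: 0.0256
grip_force: 0.0
wrist 1088 [ 0.40213487 -0.21242334  0.01407955] ((399.8199157714844, -212.11355590820312), (14.40749454498291, 78.43163299560547), 84.60677337646484)
top 157 [ 0.40021047 -0.21132736  0.01407394] ((400.1631164550781, -212.92062377929688), (14.795652389526367, 77.6957778930664), 84.75797271728516)
tcp [ 0.4004 -0.2123  0.1926] head -5.68 shift units [ 3.941 -6.929 -0.187] roll units -2.088
```

View pics/w4.png

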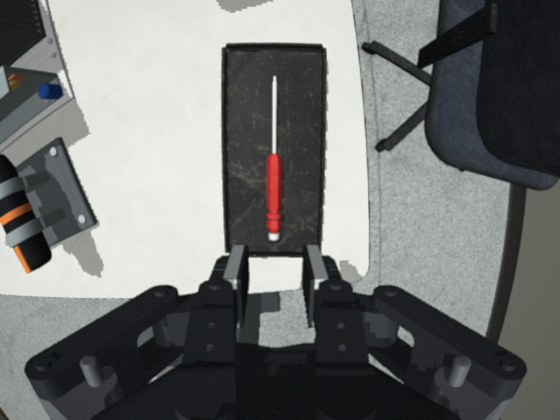

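The screwdriver lies centred in the tray, blade tip (275,78), handle end (274,240). Now the link.

```bash
python3 -m handwheel '{"deltas": [[0,0.49,-0.87,0,0],[0,0.49,-0.87,0,0],[0,0.49,-0.87,0,0],[0,0.49,-0.87,0,0],[0,0.49,-0.87,0,0],[0,0.49,-0.87,0,0],[0,0.49,-0.87,0,0],[0,0.49,-0.87,0,0],[0,0,0,0,-0.7],[0,0,0,0,-0.7],[0,0,0,0,-0.69],[0,0,0,0,0],[0,0,0,0,0]]}'
python3 - <<'E'
from h import *
to(.5847,.0479,.111,15.2)
W=cam('wrist'); P=cloud(W)
k=cv2.inRange(cv2.cvtColor(W['frame'],cv2.COLOR_RGB2HSV),(4,80,60),(18,255,255)); q=(k>0)&(np.linalg.norm(P-[.585,.048,.1],axis=2)<.06); v,u=np.nonzero(q)
print(P[q].mean(0),cv2.minAreaRect((plane(W,u,v,.101)[:,:2]*1000).astype(np.float32)))
E
```

```text
clock: 10.9
tcp_pos: [0.5823, 0.0366, 0.191]
orientation: [-0.005, 0.99, 0.142, 0.0]
wrist_force: [0.6, -1.8, -0.5]
finger_gap: 0.0428
grip_force: 0.0
tcp [0.5823 0.0366 0.191 ] head 16.28 shift units [ 0.133 -0.235  2.003] roll units 0.108
[0.58684139 0.04850009 0.0998999 ] ((580.4267578125, 62.59823989868164), (90.78551483154297, 51.66576385498047), 14.910256385803223)
```

```bash
python3 -m handwheel '{"deltas": [[0,0.13,-0.23,0,0.1],[0,0,0,0,0],[0,0,0,0.8,0],[0,0,0,0.8,0],[0,0,0,0.4,0],[0,0,0,0,0],[0,0,0,0,0]]}'
python3 - <<'E'
from h import *
to(.5847,.0479,.111,15.2)
E
```

```text
clock: 11.82
tcp_pos: [0.5862, 0.0476, 0.1133]
orientation: [-0.005, 0.991, 0.134, 0.002]
wrist_force: [0.4, 0.4, 0.8]
finger_gap: 0.043
grip_force: 0.0
tcp [0.5862 0.0476 0.1133] head 15.4 shift units [-0.035 -0.017  0.057] roll units 0.02
```

```bash
python3 -m handwheel '{"deltas": [[0,0,0,0.1,0],[-1,0,0,0,0],[-1,0,0,0,0],[-1,0,0,0,0],[-1,0,0,0,0],[-1,0,0,0,0],[-1,0,0,-0.5,0],[-1,0,0,-0.7,0],[-1,0,0,-0.8,0],[-1,0,0,0,0],[-1,0,0,0,0]]}' 50
python3 - <<'E'
from h import *
to(.481,.376,.15,5.2)
W=cam('wrist'); save(W,'w5.png')
T=cam('top'); P=cloud(T); k=cv2.inRange(cv2.cvtColor(T['frame'],cv2.COLOR_RGB2HSV),(100,120,50),(125,255,255))>0
k&=(abs(P[...,2]-.0305)<.004)&(abs(P[...,1]-.375)<.1)&(abs(P[...,0]-.48)<.12); v,u=np.nonzero(k); print(len(u),cv2.minAreaRect((plane(T,u,v,.032)[:,:2]*1000).astype(np.float32)))
E
```

```text
clock: 13.2
tcp_pos: [0.5848, 0.0469, 0.1869]
orientation: [-0.005, 0.991, 0.134, 0.0]
wrist_force: [0.3, 0.3, -1.1]
finger_gap: 0.0182
grip_force: 49.1
tcp [0.5848 0.0469 0.1869] head 15.4 shift units [-0.318 -8.611  1.006] roll units 1.02
424 ((481.86419677734375, 377.4524841308594), (154.071533203125, 115.11067199707031), 5.170046806335449)
```

View pics/w5.png

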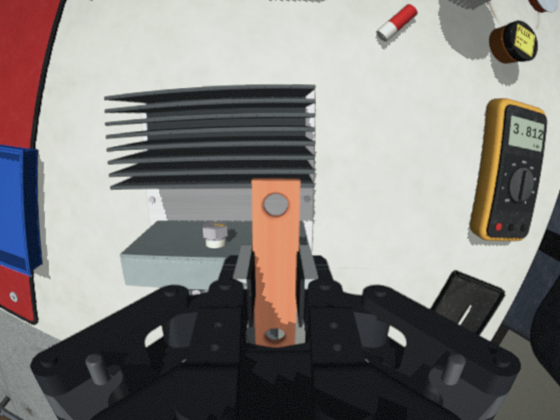

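The link is held flat, with its near hole at (276,204). Next I'll carry it to the box.

```bash
python3 -m handwheel '{"deltas": [[-1,-0.03,-0.86,0,0],[-1,-0.03,-0.86,0,0],[-1,-0.03,-0.86,0,0],[-1,-0.03,-0.86,0,0],[-1,-0.03,-0.86,0,0],[-1,-0.03,-0.86,0,0],[-1,-0.03,-0.86,0,0],[-1,-0.03,-0.86,0,0],[-1,-0.03,-0.86,0,0],[-1,-0.03,-0.86,0,0],[-1,0,0,0,0.5],[-1,0,0,0,0.5],[-1,0,0,0,0],[-1,0,0,0,0],[-1,0,0,0,0]]}'
python3 - <<'E'
from h import *
to(.4815,.377,.028,5.2)
W=cam('wrist'); P=cloud(W); H=cv2.cvtColor(W['frame'],cv2.COLOR_RGB2HSV)
tp=status.get_state()['tcp_pos']
q=(cv2.inRange(H,(4,80,60),(18,255,255))>0)&(np.linalg.norm(P-tp,axis=2)<.06); p=P[q]; print('link',p.mean(0),'slope',np.polyfit(p[:,0],p[:,2],1)[0])
k=(cv2.inRange(H,(100,120,40),(125,255,255))>0)&(abs(P[...,2]-.031)<.004)&(abs(P[...,1]-.377)<.1)&(abs(P[...,0]-.48)<.12)
v,u=np.nonzero(k); Q=plane(W,u,v,.032)[:,:2]*1000; print(len(u),cv2.minAreaRect(Q.astype(np.float32)))
E
```

```text
clock: 15.18
tcp_pos: [0.5134, 0.262, 0.1947]
orientation: [-0.049, 0.989, 0.141, -0.012]
wrist_force: [0.1, -0.8, -1.2]
finger_gap: 0.0181
grip_force: 49.2
tcp [0.5134 0.262  0.1947] head 16.25 shift units [ 0.084 -2.548  4.446] roll units 1.105
link [0.518813   0.26425255 0.18711214] slope -0.012032852644847648
2994 ((482.65008544921875, 377.7044372558594), (156.13441467285156, 115.85385131835938), 5.285305023193359)
```

```bash
python3 -c "
from h import *
s=status.get_state();print(s['joint_pos'].round(3),s['qvel'].round(3),s['tau'].round(1),s['wrist_force'])
c=cam('side');save(c,'s2.png')"
```

```text
[ 0.283  0.337 -0.061  1.184  0.101  3.141] [-0.    -0.001 -0.001  0.001 -0.001 -0.001] [ -0.2 -48.8  29.3   0.1   0.4   0. ] [ 0.22261676 -0.28665163 -1.37704138]
```

View pics/s2.png

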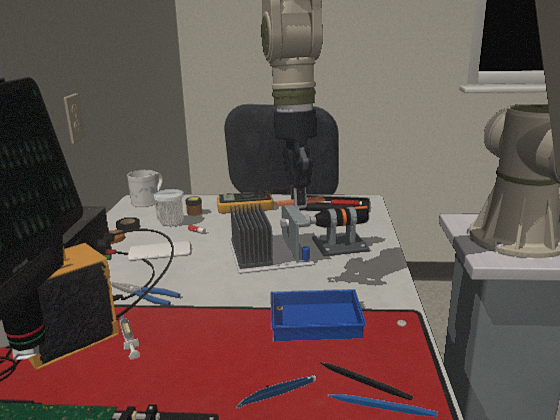

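The side view shows the arm upright above the unit with the link still held. It stopped because joint 6 is at its limit of 3.14. I'll turn the other way and lay the link diagonally in the box, where it fits at a 45° heading.

```bash
python3 -m handwheel '{"deltas": [[-1,0,0,0,-1],[-1,0,0,0,-1],[-1,0,0,0,-1],[-1,0,0,0,0],[-1,0,0,0,0],[-1,0,0,0,0]]}'
python3 - <<'E'
from h import *
to(.482,.377,.15,45);s=status.get_state();print(s['joint_pos'].round(3)); print(rot(s['orientation']).round(3))
E
```

```text
clock: 16.02
tcp_pos: [0.5136, 0.2613, 0.1946]
orientation: [-0.051, 0.919, 0.391, 0.001]
wrist_force: [-0.6, 0.5, -1.2]
finger_gap: 0.0183
grip_force: 49.2
tcp [0.5136 0.2613 0.1946] head 45.96 shift units [ 1.483 -2.457  1.41 ] roll units 0.096
[ 0.282  0.337 -0.061  1.184  0.101  2.619]
[[ 0.695  0.718 -0.038]
 [ 0.718 -0.689  0.094]
 [ 0.041 -0.093 -0.995]]
```

```bash
python3 -m handwheel '{"deltas": [[-1,0.37,-0.61,0.35,0],[-1,0.37,-0.61,0.35,0],[-1,0.37,-0.61,0.35,0],[-1,0.37,-0.61,0.35,0],[-1,0,0,0,0],[-1,0,0,0,0],[-1,0,0,0,0]]}'
python3 - <<'E'
from h import *
to(.482,.377,.031,45);s=status.get_state();print(s['joint_pos'].round(3))
E
```

```text
clock: 16.9
tcp_pos: [0.483, 0.3756, 0.1509]
orientation: [-0.051, 0.919, 0.391, 0.001]
wrist_force: [-0.4, -0.3, -0.9]
finger_gap: 0.0181
grip_force: 49.1
tcp [0.483  0.3756 0.1509] head 45.96 shift units [-0.116  0.235  2.985] roll units 0.096
[ 0.483  0.412 -0.06   1.088  0.101  2.821]
```

```bash
python3 -m handwheel '{"deltas": [[-1,-0.12,0.24,0.8,0],[-1,0,0,0.9,0],[-1,0,0,0.8,0],[-1,0,0,0.4,0],[-1,0,0,0.15,0],[-1,0,0,0,0],[-1,0,0,0,0],[-0.3,0,0,0,0],[-0.3,0,0,0,0],[-0.3,0,0,0,0],[-0.3,0,0,0,0],[-0.3,0,0,-0.3,0],[-0.3,0,0,-0.8,0],[-0.3,0,0,-1,0],[-0.3,0,0,-1,0],[-0.3,0,0,-0.9,0],[-0.3,0,0,0,0],[-0.3,0,0,0,0]]}'
python3 - <<'E'
from h import *
W=cam('wrist'); P=cloud(W); H=cv2.cvtColor(W['frame'],cv2.COLOR_RGB2HSV)
q=(cv2.inRange(H,(4,80,60),(18,255,255))>0)&(np.linalg.norm(P-[.482,.377,.01],axis=2)<.08)
n,l,st,_=cv2.connectedComponentsWithStats(q.astype(np.uint8)); q=l==1+np.argmax(st[1:,4]); p=P[q]
v,u=np.nonzero(q); print('link',p.mean(0),p[:,2].min(),p[:,2].max(),cv2.minAreaRect((plane(W,u,v,.011)[:,:2]*1000).astype(np.float32)))
to(.5629,.092,.19,15.3)
z=cv2.resize(W['frame'],(420,315)); T=cam('top'); zt=cv2.resize(T['frame'][150:325,100:440],(340,175)); o=np.zeros((315,770,3),np.uint8); o[:,:420]=z; o[:175,425:765]=zt
cv2.imwrite('pics/w6.png',o[:,:,::-1])
E
```

```text
clock: 19.15
tcp_pos: [0.4872, 0.3625, 0.1871]
orientation: [-0.051, 0.919, 0.391, 0.001]
wrist_force: [-0.1, -0.4, -0.1]
finger_gap: 0.0304
grip_force: 0.0
link [0.48192971 0.37812971 0.01088366] 0.004929050404794855 0.013301829675682608 ((481.2121887207031, 377.3679504394531), (89.24885559082031, 19.257171630859375), 45.1179313659668)
tcp [0.4868 0.3623 0.1863] head 46.03 shift units [-3.537  6.014 -0.797] roll units 3.073
```

View pics/w6.png

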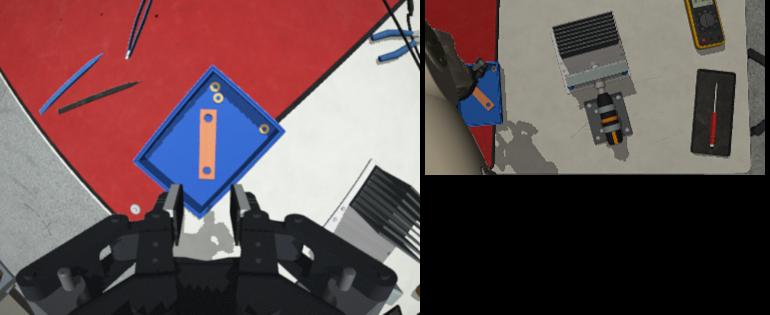

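Screwdriver and link both lie where they should: the link is flat in the box at (207,144) and the screwdriver is in the tray at (714,113) in the composite. Now the bolt.

```bash
python3 -m handwheel '{"deltas": [[0,-0.5,0.86,-0.11,0],[0,-0.5,0.86,-0.11,0],[0,-0.5,0.86,-0.11,0],[0,-0.5,0.86,-0.11,0],[0,-0.5,0.86,-0.11,0],[0,-0.5,0.86,-0.11,0],[0,-0.5,0.86,-0.11,0],[0,0,0,0,0.77],[0,0,0,0,0.77],[0,0,0,0,0.77],[0,0,0,0,0.76],[0,0,0,0,0],[0,0,0,0,0]]}'
python3 - <<'E'
from h import *
to(.5629,.092,.1,15.3);s=status.get_state();print(s['joint_pos'].round(3),rot(s['orientation']).round(3).tolist())
W=cam('wrist'); P=cloud(W); a=np.radians(15.3); o=np.array([.5417,.0862]); U=np.stack([(P[...,0]-o[0])*np.cos(a)+(P[...,1]-o[1])*np.sin(a),-(P[...,0]-o[0])*np.sin(a)+(P[...,1]-o[1])*np.cos(a),P[...,2]],-1)*1000
k=(abs(U[...,1])<70)&(U[...,0]>-40)&(U[...,0]<20)&(abs(U[...,2]-96)<3); print('lip',np.percentile(U[k],[2,50,98],axis=0).round(1))
k=(abs(U[...,1])<70)&(U[...,0]>45)&(U[...,0]<140)&(abs(U[...,2]-96)<4); print('fins',np.percentile(U[k],[1,50,99],axis=0).round(1))
k=(abs(U[...,1])<20)&(U[...,0]>5)&(U[...,0]<40)&(U[...,2]>66)&(U[...,2]<88); print('head',k.sum(),np.percentile(U[k],[2,50,98],axis=0).round(1))
k&=U[...,2]>76;print('headtop',k.sum(),np.percentile(U[k],[2,50,98],axis=0).round(1))
E
```

```text
clock: 20.88
tcp_pos: [0.5643, 0.0933, 0.1889]
orientation: [-0.049, 0.989, 0.135, -0.013]
wrist_force: [0.6, -0.3, -0.3]
finger_gap: 0.0424
grip_force: 0.0
tcp [0.5643 0.0933 0.1889] head 15.61 shift units [-0.012  0.247  2.209] roll units 0.031
[-0.023  0.357 -0.046  1.209  0.093  2.845] [[0.963, 0.266, -0.04], [0.269, -0.959, 0.094], [-0.013, -0.101, -0.995]]
lip [[-24.3 -67.8  93.8]
 [ -8.    2.3  95.8]
 [  2.8  65.8  97.1]]
fins [[ 54.2 -68.5  92.5]
 [ 85.6  -1.6  95.8]
 [123.2  68.4  97.4]]
head 512 [[ 5.3 -9.7 67. ]
 [14.7 -0.7 77.1]
 [19.3  9.4 80.6]]
headtop 316 [[ 5.4 -8.1 76.1]
 [13.6 -0.8 78.1]
 [19.1  6.3 80.8]]
```

```bash
python3 -m handwheel '{"deltas": [[0,0,0.32,0,0.03],[0,0,0,0.8,0],[0,0,0,0.8,0],[0,0,0,0.7,0],[0,0,0,0.45,0],[0,0,0,0.2,0],[0,0,0,0,0],[0,0,0,0,0]]}' 60
python3 - <<'E'
from h import *
to(.5629,.092,.07,15.3)
E
```

```text
clock: 21.92
tcp_pos: [0.5643, 0.0918, 0.0718]
orientation: [-0.049, 0.99, 0.132, -0.012]
wrist_force: [-0.9, -0.4, -0.1]
finger_gap: 0.0427
grip_force: 0.0
tcp [0.5643 0.0918 0.0718] head 15.17 shift units [-0.032 -0.009  0.047] roll units -0.013
```

```bash
python3 -m handwheel '{"deltas": [[-1,-0.03,0,0.04,0],[-1,0,0,0,0],[-1,0,0,0,0],[-1,0,0,0,0],[-1,0,0,0,0],[-1,0,0,0,0],[-1,0,0,0,0],[-1,0,0,0,0],[-1,0,0,0,0],[-1,0,0,0,0]]}' 60
python3 -m handwheel '{"deltas": [[-1,0,0,0,0],[-1,0,0,0,0],[-1,0,0,0,0],[-1,0,0,0,0],[-1,0,0,0,0],[-1,0,0,0,0],[-1,0,0,0,0],[-1,0,0,0,0],[-1,0,0,0,0],[-1,0,0,0,0],[-1,0,0,0,0],[-1,0,0,0,0]]}'
```

```text
clock: 23.18
tcp_pos: [0.5628, 0.0919, 0.0702]
orientation: [-0.049, 0.99, 0.132, -0.012]
wrist_force: [-1.4, -0.4, 6.1]
finger_gap: 0.0177
grip_force: 58.4
clock: 24.68
tcp_pos: [0.5628, 0.0919, 0.0702]
orientation: [-0.049, 0.99, 0.132, -0.012]
wrist_force: [-1.8, -0.4, 6.6]
finger_gap: 0.0172
grip_force: 58.4
```

```bash
python3 -m handwheel '{"deltas": [[-1,0,0,0,0],[-1,0,0,0,0],[-1,0,0,0,0],[-1,0,0,0,0],[-1,0,0,0,0],[-1,0,0,0,0],[-1,0,0,0,0],[-1,0,0,0,0]]}'
python3 - <<'E'
from h import *
def g(): W=cam('wrist'); return W['frame'][150:300,230:330].astype(float),status.get_state()
a,s=g(); 
for _ in range(10): b,t=g()
print('pixel change mean/max',abs(a-b).mean(),np.percentile(abs(a-b),99.5),s['clock'],t['clock'],t['finger_gap'],t['grip_force'],t['ft_torque'].round(2))
E
```

```text
clock: 25.68
tcp_pos: [0.5628, 0.0919, 0.0702]
orientation: [-0.049, 0.99, 0.132, -0.012]
wrist_force: [-0.6, -0.7, 5.2]
finger_gap: 0.0175
grip_force: 58.4
pixel change mean/max 1.6102666666666667 7.0 25.725 26.225 0.01735878177811304 58.38666468858719 [ 0.01  0.18 -0.01]
```

The grip is steady and nothing in the picture is turning.

```bash
python3 -c "
from workcell import hand_in
print(hand_in())"
```

```text
the job is handed in; nothing more can be done
None
```

The job is handed in: the screwdriver is in the tool tray, the copper link lies flat in the parts box, and the bolt head is still gripped at about 58 N with no turning seen; the hand-in gave no verdict.

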